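# Set a sample-camera stand leg to its length mark and hold the cam lever shut

## Robot

A 6-joint arm with a two-finger parallel gripper is mounted at the origin on a cart in front of the work surface, level with it; the furniture and walls round the work are solid. World frame = base frame: x ahead of the robot, y to its left, z up, the work surface at z = 0. Lengths are in m, angles in rad, forces in N, time in s.
With the tool pointing down it reaches from about 0.25 to 0.725 m from the base axis. Payload 9.7 kg.
Tool frame: the origin (TCP) lies on the centre line of the jaws, within the pads' length; the fingertips stand 22 mm ahead of it and the grasp point (between the pads) lies 3 mm ahead of it; z points along the fingers, y is the direction in which the jaws open and shut (so a half turn about z gives the same grasp; the last joint's range is limited). The gripper opens to 85 mm and grips with 20 to 120 N. Pads are 22 mm wide; open, the fingers measure 114 mm over their backs; the gripper's body (76 mm by 85 mm) begins 54 mm behind the grasp point. The pads swing forward as they close: fully open they stand 13 mm farther back than shut.
Start: joints at [-1.146, 0.087, 0.176, 1.66, 0, 1.571], TCP at [0.227, -0.501, 0.253] pointing down, gripper open.
Joint ranges: [-3.13, 3.13], [-0.85, 1.81], [-1.15, 1.24], [-2.2, 2.28], [-1.44, 1.52], [-3.14, 3.14]. Speed limits (rad/s): [2.22, 2.22, 2.57, 3.14, 3.14, 3.14].

## Interface

Orientations are given as a unit quaternion [x, y, z, w].
In Python, from station import * gives the robot as it stands. The module is installed in compiled form; this text tells all that it offers.
- The arm moves only by the shell command python3 -m creep 'ROWS' [OPENING]. ROWS is JSON, a list of rows, each a list of 4 numbers: the shift along the tool's x, y, z in mm, then the turn about the tool's z in rad. A call has 1 to 20 rows; each row shifts and turns the pose as measured when the row begins, along the tool's axes as they then stand; what a row does not reach is not made up. A row lasts 1/10 s, in which the tool goes at most 50 mm and 8.59 degrees, less where a joint would pass 70% of its speed; a pose out of reach is approached as far as the arm can. A call is refused whole if a number of a shift passes 50 or a number of a turn 0.15, either way. A call with a gripper value outside its range is refused whole. OPENING is the opening in per cent of the stroke, from 0 (shut) to 100 (fully open), set as the call begins (- or left out, the last holds). The fingers move at their own pace and stop on an object; the grip force is fixed at half the most. Time passes only in rows, so rows that do not move let the fingers close. It gives the time, the measured TCP pose, the force and the opening at its end, in the units of the state.
- sense(): the state, without advancing time (a new reading comes with each control period).
- get_image(name): name is "side" or "top"; returns a dict with "img" (480x640x3 uint8, blue, green, red), "K" (3x3 intrinsics, pixels), "k1" (the pictures are not rectified: a ray, as slopes to the right and down, at radius r is drawn at 1 + k1 r^2 times it, then the intrinsics apply), "rvec" (rotation vector, rad) and "tvec" (3), from world to camera coordinates, as OpenCV has them. Camera axes: x right, y down, z forward; pixel columns grow to the right and rows downward; lengths in m; the calibration is good to about 2 mm. A picture is of the moment at which its call begins. There is no depth.
- finish_job(): hands the job in, once; it reports no verdict.
The state is a dict: "clock": time; "joint_positions": joint angles; "joint_vel": joint speeds; "tau": joint torques, N m; "position": TCP position; "orientation": TCP orientation; "contact_force": force on the tool from outside, world axes, zero at the start; "moment": the same for the moment, N m; "width": finger opening in m.
Only numpy, scipy, OpenCV 4.12 (cv2) and the standard library are available. Lean on these libraries where they do the work, as an engineer would, in place of code of your own. Each camera call takes 0.05 s, during which the arm holds its last target. There are 200 camera calls.

## Task

The sliding leg of the sample-camera stand lies in its setting cradle. With the leg still pushed home, swing the open red cam lever in to the green ready line (20 degrees short of closed); then, with the lever left there, push the sprung leg out by its black foot until the red pointer is level with the orange length mark, and, keeping it on the mark, squeeze the lever fully shut between your fingers and the black pad on the opposite side of the leg. Finish while still squeezing the lever shut and holding the leg on the mark, and leave the timer, bottle, vial and carton beside it undisturbed.

Things in the scene. Friction and masses are not known exactly. Their poses are not given: they have to be found in the camera images.
- stand: Fixed cradle: grey plate 122 x 290 x 8 mm, 30 mm square aluminium tube along its y axis, 45 to 75 mm up. Origin on the worktop under the tube's mouth; the leg slides out to +y (about the robot's left); the cam lever is on the -x side (near the robot). White rail 34 mm high at x -56 to -70, y 72 to 172 mm. A grey disc on the leg below the lever reaches 41 mm up: keep fingertips above 45 mm.
- leg (a joint): How far the sliding leg is pushed out, m: 0 = home, 0.070 = end stop. The leg is a steel bar 12 mm wide and 26 mm tall (47 to 73 mm above the worktop) on the tube's axis. A spring draws it home with about 3.6 N at home, rising to 5.7 N, so it runs back when let go.
- foot_face (a point): On the leg: centre of the inner face (the face towards the tube) of the black rubber foot, 62 mm above the worktop. The foot is a plate 96 mm wide across the leg (stand x -48 to +48), 46 mm tall (39 to 85 mm), 14 mm thick. Fingers on both sides of the leg can push it outward (+y of the stand) on this face. 78 mm outside the tube's mouth when the leg is home.
- cam_lever (a joint): Angle of the red cam lever, rad: 0 = fully closed (lying along the leg, against its stop), growing as it opens towards the robot side; starts open at 1.2 to 1.75; green ready line at 0.35. Vertical hinge; light friction (0.04 Nm) keeps it where it is left. It rides on the leg.
- lever_pin (a point): On the leg: the axis of the lever's hinge, at mid height of the lever (60 mm above the worktop), at stand x -14 mm and 66 mm inward of the foot's inner face. At angle a the lever points from here along (-sin a, cos a) in the stand's x, y.
- lever_pad: The handle of the red lever, turning with it: 10 mm thick, 26 mm tall (47 to 73 mm above the worktop), from 6 to 62 mm from the hinge axis. Origin on the hinge axis at worktop level; y runs along the lever. Closed, its outer face is at stand x -19 mm.
- grip_pad (a point): Middle of the outer face of the black rubber pad fixed along the leg's far side, opposite the lever: 62 mm long (from 4 to 66 mm inward of the foot's inner face), 26 mm tall (47 to 73 mm above the worktop). This face is at stand x +10 mm, so pad and closed lever together are 29 mm across. (The pad is leg_c0 in the rules.)
- leg_pointer (a point): Tip of the small red pointer on the foot's robot-side end, 45 mm above the worktop.
- length_mark: Orange clip 18 x 4 mm, top 47 mm above the worktop, on the white rail; origin at its middle on the rail, axes as the stand. The pointer is on the mark when both have the same stand y; it lies 28 to 60 mm out from the pointer's home place.
- timer: White bench timer 58 x 68 x 18 mm lying face up, loose; origin under its centre. Not to be disturbed.
- bottle_stain: Yellow bottle with white cap, 40 mm across, 85 mm tall, loose; origin under its centre. Not to be disturbed.
- kit_box_2: White and blue carton 55 x 105 x 38 mm, loose; origin under its centre. Not to be disturbed.
- vial_11: White dropper vial with magenta cap, 23 mm across, 57 mm tall, loose; origin under its centre. Not to be disturbed.

How it is judged:
On the way, in this order (a step that is already met when the one before it is completed fails the run):
1. cam lever swung in to the ready line (20 degrees, give or take 9) with the leg still home (within 12 mm) (value of joint cam_lever between 0.19 and 0.51 rad and value of joint leg below 0.012 m), for 0.2 s.
2. leg pushed out to the length mark (within 5 mm) with the lever still open by 10 to 30 degrees (y of leg_pointer in the frame of length_mark between -0.005 and 0.005 m and value of joint cam_lever between 0.17 and 0.53 rad), for 0.2 s.
3. lever squeezed fully shut with the leg on the mark (y of leg_pointer in the frame of length_mark between -0.005 and 0.005 m and value of joint cam_lever below 0.07 rad), for 0.2 s.
At the end, for the whole second after the job is handed in: The pointer is within 5 mm of the length mark along the leg, the lever is within 4 degrees of fully closed, the fingers press on both the lever handle and the opposite pad (more than 3 N each), and timer, bottle, carton and vial stand within 20 mm of where they were (all of step 3 and contact force between the fingers and lever_pad above 3 N and contact force between the fingers and leg_c0 above 3 N and distance of each of timer, bottle_stain, kit_box_2, vial_11 from where it was at the start of the episode below 0.02 m and angle between each of timer, bottle_stain, kit_box_2, vial_11's own z axis and vertical below 0.2 rad); the arm keeps its last pose, push and grip.
It fails at once if lever squeezed to less than 8 degrees while the leg is more than 8 mm off the mark (value of joint cam_lever below 0.14 rad and not (y of leg_pointer in the frame of length_mark between -0.008 and 0.008 m)).
It fails at once if a bystander knocked (moved over 20 mm or tipped) (distance of any of timer, bottle_stain, kit_box_2, vial_11 from where it was at the start of the episode above 0.02 m or angle between any of timer, bottle_stain, kit_box_2, vial_11's own z axis and vertical above 0.3 rad).
It also fails if it takes over 45 s, if anything falls off the work surface, if the arm or the gripper's body presses on something with over 40 N, if the wrist force passes 120 N, or if a joint passes its speed limit or range.

## Working session

There is one attempt and no reset: what is moved stays moved. The work goes in short steps, Python scripts to look and compute and a shell command to move; the robot and the scene stay as the last step left them, time stands still between calls to the robot, and variables do not carry over. Pictures are saved under pics/ and viewed, about 8 in all and at most 12, crops included, and the job is handed in when it is done.

```bash
mkdir -p pics; cat > h.py <<'E'
from station import *
import numpy as np, cv2
from scipy.spatial.transform import Rotation as R
def cam(d):
    return cv2.Rodrigues(np.array(d["rvec"],float))[0], np.array(d["tvec"],float).ravel()
def ray(d,uv):
    K=np.array(d["K"]);x=(uv[0]-K[0,2])/K[0,0];y=(uv[1]-K[1,2])/K[1,1]
    rd=np.hypot(x,y);r=rd
    for _ in range(30): r=rd/(1+d["k1"]*r*r)
    s=r/rd if rd>0 else 1
    Rm,t=cam(d);return -Rm.T@t, Rm.T@np.array([x*s,y*s,1])
def onz(d,uv,z):
    o,v=ray(d,uv);return o+v*(z-o[2])/v[2]
def proj(d,P):
    Rm,t=cam(d);c=Rm@np.array(P)+t;x,y=c[:2]/c[2];k=1+d["k1"]*(x*x+y*y);K=np.array(d["K"])
    return np.array([K[0,0]*x*k+K[0,2],K[1,1]*y*k+K[1,2]])
def two(d1,p1,d2,p2):
    o1,v1=ray(d1,p1);o2,v2=ray(d2,p2);s=np.linalg.lstsq(np.c_[v1,-v2],o2-o1,rcond=None)[0]
    a,b=o1+s[0]*v1,o2+s[1]*v2;return (a+b)/2,np.linalg.norm(a-b)
E
python3 - <<'E'
from h import *
import pickle
D={}
for n in("top","side"):
    d=get_image(n);D[n]=d;cv2.imwrite(f"pics/{n}0.png",d["img"]);Rm,t=cam(d);print(n,-Rm.T@t,Rm[2],d["K"],d["k1"])
pickle.dump(D,open("d0.pkl","wb"));print(sense())
E
```

```text
top [ 0.40451033 -0.02952463  0.91201765] [ 0.19472513 -0.00451924 -0.98084744] [[453.03323493   0.         319.12223694]
 [  0.         453.03323493 236.97303347]
 [  0.           0.           1.        ]] -0.11394609526641758
side [0.54260342 0.74163692 0.38581449] [ 0.01140225 -0.92951976 -0.36859599] [[554.07352509   0.         324.55623813]
 [  0.         554.07352509 238.24112261]
 [  0.           0.           1.        ]] -0.06505804494209066
{'clock': 0.1, 'joint_positions': array([-1.14598866e+00,  8.74174795e-02,  1.75206831e-01,  1.65981801e+00,
       -3.13943817e-07,  1.57079698e+00]), 'joint_vel': array([-9.51302351e-07,  7.62371990e-04,  2.12501107e-03,  8.47054371e-04,
        2.00769518e-03,  2.07347435e-03]), 'tau': array([-9.93940048e-04, -5.21557760e+01,  4.65653694e+01,  1.60596130e-02,
       -3.83768520e-05,  7.66829544e-06]), 'position': array([ 0.22660264, -0.50094399,  0.25264378]), 'orientation': array([ 9.77526870e-01,  2.10809958e-01, -1.30047700e-04, -6.02285341e-04]), 'contact_force': array([ 0.67390358, -0.71098956, -0.70640985]), 'moment': array([0.00375412, 0.0676265 , 0.02499212]), 'width': 0.08551386565328145}
```

View pics/top0.png

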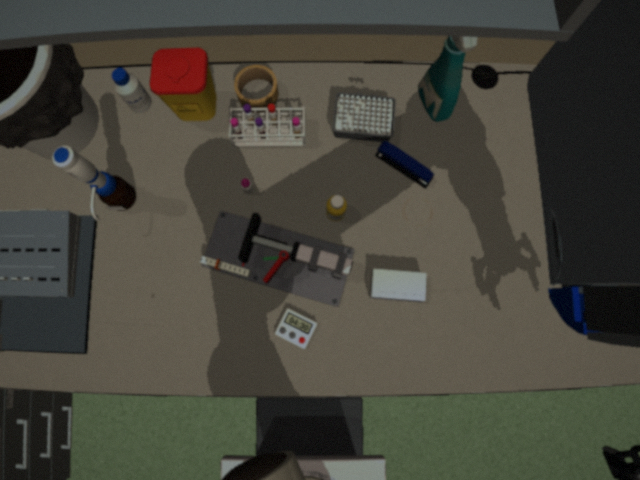

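View pics/side0.png

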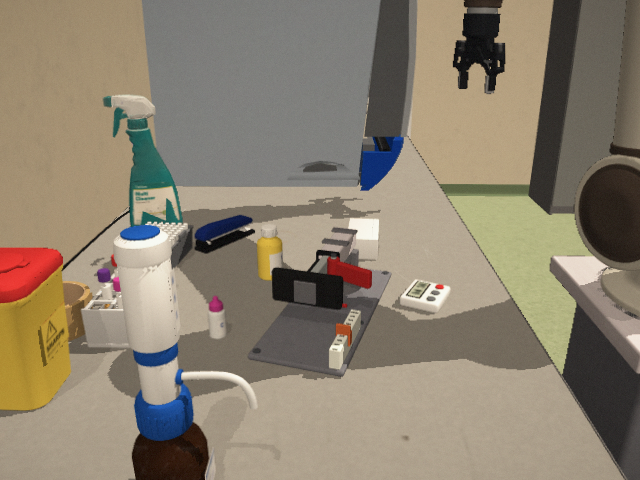

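The top view shows the stand at about (205–355, 210–305), tilted, with the lever (red) at ~(278,265) and the foot (black) at ~(250,238). The side view shows the foot at ~(308,288) and the orange clip at ~(344,332). Next, enlarged crops of both.

```bash
python3 - <<'E'
from h import *
import pickle
D=pickle.load(open("d0.pkl","rb"))
t=D["top"]["img"][205:305,195:360]; t=np.uint8(255*(t/255.)**.5)
cv2.imwrite("pics/tc.png",cv2.resize(t,None,fx=4.8,fy=4.8,interpolation=cv2.INTER_CUBIC))
s=D["side"]["img"][225:380,245:400]; s=np.uint8(255*(s/255.)**.6)
cv2.imwrite("pics/sc.png",cv2.resize(s,None,fx=3.8,fy=3.8,interpolation=cv2.INTER_CUBIC))
for n,(x0,y0,x1,y1) in dict(top=(195,205,360,305),side=(245,225,400,380)).items():
    hsv=cv2.cvtColor(D[n]["img"],cv2.COLOR_BGR2HSV)
    for c,lo,hi in(("red",(0,150,60),(6,255,255)),("red2",(172,150,60),(180,255,255)),("or",(7,150,60),(18,255,255)),("green",(45,120,30),(80,255,255))):
        m=cv2.inRange(hsv,lo,hi);k=np.zeros_like(m);k[y0:y1,x0:x1]=m[y0:y1,x0:x1]
        N,_,st,ce=cv2.connectedComponentsWithStats(k)
        print(n,c,[(st[i].tolist(),ce[i].round(1).tolist()) for i in range(1,N) if st[i][4]>1])
E
```

```text
top red [([263, 251, 25, 31, 145], [274.5, 266.1]), ([285, 256, 3, 3, 6], [285.7, 256.7])]
top red2 [([280, 252, 2, 1, 2], [280.5, 252.0]), ([286, 255, 2, 1, 2], [286.5, 255.0]), ([283, 257, 2, 3, 3], [283.7, 258.0]), ([278, 262, 3, 4, 4], [279.0, 263.5]), ([267, 277, 2, 3, 3], [267.7, 278.0]), ([265, 281, 2, 1, 2], [265.5, 281.0])]
top or [([215, 259, 4, 10, 21], [216.9, 263.9])]
top green [([265, 257, 11, 3, 17], [270.2, 257.9])]
side red [([327, 256, 45, 32, 791], [349.4, 272.5]), ([342, 304, 5, 4, 16], [344.1, 305.1])]
side red2 []
side or [([336, 323, 16, 23, 193], [344.2, 331.3])]
side green []
```

View pics/tc.png

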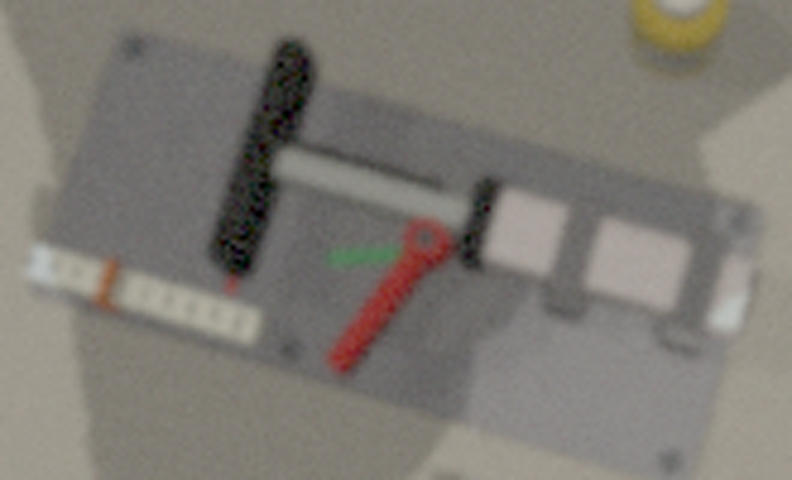

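View pics/sc.png

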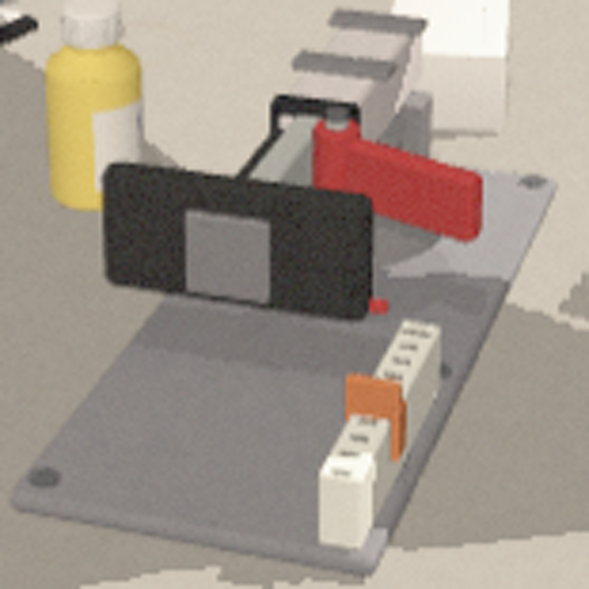

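```bash
python3 - <<'E'
from h import *
import pickle
D=pickle.load(open("d0.pkl","rb"));T,S=D["top"],D["side"]
tp=lambda x,y:((x+.5)/4.8-.5+195,(y+.5)/4.8-.5+205)
sp=lambda x,y:((x+.5)/3.8-.5+245,(y+.5)/3.8-.5+225)
f=lambda n,p:print(n,(p*1000).round(1))
A,B,C=[onz(T,tp(*p),.008) for p in((133,45),(735,213),(670,460))]
f("holeA",A);f("B",B);f("C",C)
yd=A-B;th1=np.arctan2(yd[1],yd[0]);xd=B-C;th2=np.arctan2(xd[1],xd[0])
print("yaw of stand",th1-np.pi/2,th2,np.linalg.norm(yd),np.linalg.norm(xd))
sA=onz(S,sp(45,477),.008);sB=onz(S,sp(533,182),.008);f("sideA",sA)
F1=onz(T,tp(293,42),.085);F2=onz(T,tp(235,272),.085);f("foot far",F1);f("foot near",F2)
v=F1-F2;print("yaw foot",np.arctan2(v[1],v[0]),np.linalg.norm(v))
P=onz(T,tp(425,238),.073);E=onz(T,tp(341,365),.073);f("pin",P);f("leverend",E)
for n,a,b in(("pin",(425,238),(335,118)),("leverend",(341,365),(478,178)),("clip",(108,272),(374,380)),("pointer",(232,286),(384,306)),("footnear",(222,262),(370,197)),("footfar",(278,45),(108,166))):
    p,e=two(T,tp(*a),S,sp(*b));f(n,p);print("   gap mm",e*1e3)
f("pointer z45",onz(T,tp(232,288),.045));f("clip z47 top",onz(T,tp(108,270),.047));f("clip blob",onz(T,(216.9,263.9),.046))
f("mouth",onz(T,tp(480,182),.075))
# bystanders
for n,uv,z in(("bottle",(337,201),.085),("vial",(246,184),.057),("timer",(296,328),.018),("carton",(399,284),.038)): f(n,onz(T,uv,z))
E
```

```text
holeA [633.4 166.    8. ]
B [558.9 -91.5   8. ]
C [455.5 -62.9   8. ]
yaw of stand -0.2815764826877889 -0.26996048771110687 0.2680081548970475 0.10734130892790775
sideA [633.1 163.1   8. ]
foot far [614.7  86.   85. ]
foot near [523.6 106.5  85. ]
yaw foot -0.22085499159764765 0.09329803794545818
pin [538.5  34.3  73. ]
leverend [488.9  66.4  73. ]
pin [538.7  33.7  78.9]
   gap mm 2.2324255582290897
leverend [489.2  66.6  70.6]
   gap mm 0.12938561315185054
clip [528.4 164.6  46.2]
   gap mm 1.951570475142093
pointer [523.4 114.1  45. ]
   gap mm 0.5719718062972159
footnear [528.  111.7  84.4]
   gap mm 0.6988325246463597
footfar [615.3  91.9  85.5]
   gap mm 3.6997919873401375
pointer z45 [522.9 114.1  45. ]
clip z47 top [530.1 164.3  47. ]
clip blob [524.2 164.8  46. ]
mouth [560.3  12.8  75. ]
bottle [638.  -67.6  85. ]
vial [681.8 110.6  57. ]
timer [401.8  12.3  18. ]
carton [ 484.4 -187.8   38. ]
```

```bash
cat >> h.py <<'E'
YAW=-.278;O=np.array([.5487,.0189])
ex=np.array([np.cos(YAW),np.sin(YAW)]);ey=np.array([-ex[1],ex[0]])
def st(p): p=np.array(p)[:2]-O;return np.array([p@ex,p@ey])*1e3
def rep(tx=None,ty=None,tz=None):
    s=sense();M=R.from_quat(s["orientation"]).as_matrix();p=s["position"]
    print("t",round(s["clock"],2),"stand",st(p).round(1),"z",round(p[2]*1e3,1),"toolyaw err",round(float(np.arctan2(M[1,1],M[0,1])-YAW),4),"tilt",M[:2,2].round(4),
      "w",round(s["width"]*1e3,1),"F stand",np.round([s["contact_force"][:2]@ex,s["contact_force"][:2]@ey,s["contact_force"][2]],1))
    if tx is not None:
        d=np.r_[O+(tx*ex+ty*ey)/1e3,tz/1e3]-p;print("to go, tool mm",(M.T@d*1e3).round(1))
E
python3 -m creep '[[0,0,0,-0.145],[0,0,0,-0.145],[0,0,0,-0.145],[0,0,0,-0.145],[0,0,0,-0.145],[0,0,0,-0.143]]' 0
python3 -c "
from h import *
rep(-50,-14,70)"
```

```text
clock: 0.7
position: [0.2263, -0.5003, 0.25]
orientation: [0.79, 0.613, 0.001, -0.003]
contact_force: [-0.2, 0.3, -0.0]
width: 0.0004
t 0.7 stand [-167.6 -587.7] z 250.0 toolyaw err 0.0281 tilt [-0.0026  0.0057] w 0.4 F stand [-0.3  0.2 -0. ]
to go, tool mm [569.3 134.3 182.2]
```

```bash
python3 -m creep '[[37,9,2,0.02],[37,9,2,0],[37,9,2,0],[37,9,2,0],[37,9,2,0],[37,9,2,0],[37,9,2,0],[37,9,2,0],[37,9,2,0],[37,9,2,0],[37,9,2,0],[37,9,2,0],[37,9,2,0],[37,9,2,0],[37,9,2,0],[0,0,0,0]]' 0
python3 -c "
from h import *
rep(-50,-14,70)"
```

```text
clock: 2.3
position: [0.5077, 0.0214, 0.2149]
orientation: [0.795, 0.607, -0.0, -0.007]
contact_force: [-1.2, -0.4, -1.1]
width: -0.0001
t 2.3 stand [-40.1  -8.9] z 214.9 toolyaw err 0.0119 tilt [-0.0088  0.0105] w -0.1 F stand [-1.1 -0.7 -1.1]
to go, tool mm [ -6.2  -8.3 145. ]
```

```bash
python3 -m creep '[[-6,-9,20,0.012],[0,0,25,0],[0,0,25,0],[0,0,25,0],[0,0,20,0],[0,0,0,0]]' 0
python3 -c "
from h import *
rep(-50,-14,71)"
```

```text
clock: 2.9
position: [0.4944, 0.0183, 0.0949]
orientation: [0.798, 0.603, -0.002, -0.007]
contact_force: [-0.3, 0.6, -0.2]
width: 0.0003
t 2.9 stand [-52.1 -15.5] z 94.9 toolyaw err 0.0018 tilt [-0.0115  0.0093] w 0.3 F stand [-0.5  0.5 -0.2]
to go, tool mm [ 1.3  2.4 23.8]
```

```bash
python3 -m creep '[[0,2,12,0],[1,0,11,0],[0,0,0,0]]' 0
python3 -c "
from h import *
rep(-50,40,71)"
python3 -m creep '[[5,0,0,0],[5,0,0,0],[5,0,0,0],[5,0,0,0],[5,0,0,0],[5,0,0,0],[5,0,0,0],[5,0,0,0],[5,0,0,0],[5,0,0,0],[3,0,0,0],[0,0,0,0]]' 0
python3 -c "
from h import *
rep(-50,46,71)
t=get_image('top');s=get_image('side')
import pickle;pickle.dump((t,s),open('d1.pkl','wb'))
a=cv2.resize(t['img'][205:305,215:315],None,fx=4,fy=4,interpolation=cv2.INTER_CUBIC);b=cv2.resize(s['img'][225:380,245:400],(400,400),interpolation=cv2.INTER_CUBIC)
c=np.hstack([a,b]);cv2.imwrite('pics/p1.png',np.uint8(255*(c/255.)**.6))"
```

```text
clock: 3.2
position: [0.4969, 0.0182, 0.072]
orientation: [0.798, 0.603, -0.001, -0.007]
contact_force: [0.7, 0.3, -1.0]
width: 0.0003
t 3.2 stand [-49.6 -14.9] z 72.0 toolyaw err 0.0009 tilt [-0.01    0.0092] w 0.3 F stand [ 0.6  0.5 -1. ]
to go, tool mm [54.9 -0.3  1.3]
clock: 4.4
position: [0.5135, 0.0741, 0.0744]
orientation: [0.798, 0.603, -0.001, -0.006]
contact_force: [-1.2, -1.0, 0.3]
width: -0.0
t 4.4 stand [-49.   43.4] z 74.4 toolyaw err 0.0014 tilt [-0.008   0.0086] w -0.0 F stand [-0.9 -1.3  0.3]
to go, tool mm [ 2.6 -1.   3.4]
```

View pics/p1.png

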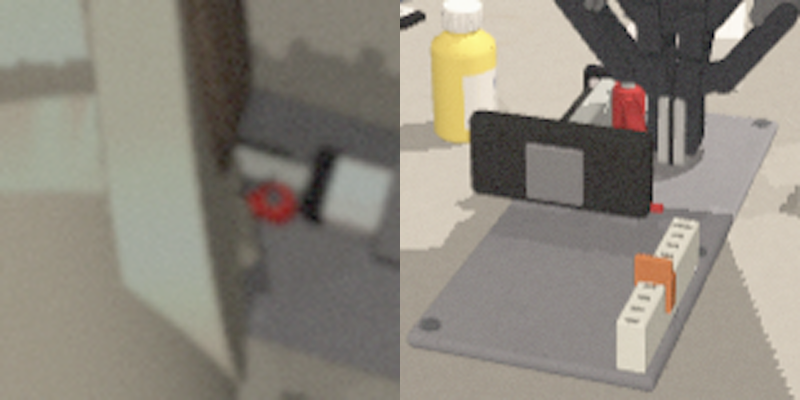

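```bash
python3 - <<'E'
from h import *
import pickle
t,s=pickle.load(open('d1.pkl','rb'))
p=onz(s,(245+244/400*155,225+90/400*155),.073);print("edge",st(p))
hsv=cv2.cvtColor(s["img"],cv2.COLOR_BGR2HSV);m=cv2.inRange(hsv,(0,150,60),(6,255,255))[250:290]
ys,xs=np.nonzero(m);print(xs.min(),xs.max(),ys.min()+250,ys.max()+250)
for a in(.2,.3,.35,.4,.45,.5,.6):
    d=np.array([-np.sin(a),np.cos(a)]);n=np.array([-d[1],d[0]])
    q=np.array([-14,12])+62*d+5*n
    w=O+(q[0]*ex+q[1]*ey)/1e3;print(a,q.round(1),[proj(s,[*w,z]).round(1) for z in(.073,.047)])
E
```

```text
edge [-21.89656968   9.76610366]
0 442 250 289
0.2 [-31.2  71.8] [array([333.9, 279.3]), array([333.7, 297.2])]
0.3 [-37.1  69.8] [array([338.7, 279.3]), array([338.5, 297.2])]
0.35 [-40.   68.5] [array([341.1, 279.1]), array([340.8, 297. ])]
0.4 [-42.7  67.2] [array([343.5, 279. ]), array([343.2, 296.9])]
0.45 [-45.5  65.7] [array([345.8, 278.7]), array([345.5, 296.6])]
0.5 [-48.1  64. ] [array([348.1, 278.5]), array([347.7, 296.3])]
0.6 [-53.1  60.3] [array([352.5, 277.8]), array([352.1, 295.6])]
```

```bash
python3 - <<'E'
from h import *
import pickle
t,s=pickle.load(open('d1.pkl','rb'))
hsv=cv2.cvtColor(s["img"],cv2.COLOR_BGR2HSV);m=cv2.inRange(hsv,(0,130,40),(8,255,255))|cv2.inRange(hsv,(172,130,40),(180,255,255))
for v in range(254,284,2):
    xs=np.nonzero(m[v,315:350])[0]+315;print(v,(xs.min(),xs.max()) if len(xs) else None,end=' ')
print()
for a in(.2,.3,.4,.5,.6):
    d=np.array([-np.sin(a),np.cos(a)]);n=np.array([-d[1],d[0]]);r=[]
    for k in(20,30,40,50,55):
        q=np.array([-14,12])+k*d+5*n;w=O+(q[0]*ex+q[1]*ey)/1e3;r.append(proj(s,[*w,.073]).round(1).tolist())
    print(a,r)
E
```

```text
254 None 256 (np.int64(329), np.int64(329)) 258 (np.int64(328), np.int64(338)) 260 (np.int64(327), np.int64(339)) 262 (np.int64(327), np.int64(339)) 264 (np.int64(327), np.int64(339)) 266 (np.int64(327), np.int64(339)) 268 (np.int64(327), np.int64(339)) 270 (np.int64(327), np.int64(339)) 272 (np.int64(327), np.int64(339)) 274 (np.int64(328), np.int64(340)) 276 None 278 None 280 None 282 None 
0.2 [[336.2, 265.9], [335.7, 269.0], [335.1, 272.1], [334.6, 275.3], [334.3, 277.0]]
0.3 [[337.7, 265.8], [337.9, 268.9], [338.2, 272.0], [338.4, 275.3], [338.5, 276.9]]
0.4 [[339.1, 265.6], [340.1, 268.6], [341.1, 271.8], [342.2, 275.0], [342.7, 276.6]]
0.5 [[340.5, 265.3], [342.2, 268.3], [344.0, 271.4], [345.8, 274.6], [346.8, 276.2]]
0.6 [[341.8, 265.0], [344.3, 268.0], [346.8, 270.9], [349.4, 274.0], [350.7, 275.6]]
```

```bash
python3 -m creep '[[-3,-5,0,0],[0,-10,0,0],[0,-10,-5,0],[0,0,-20,0],[0,0,-25,0],[0,0,-15,0],[0,0,0,0]]' 0
python3 -c "
from h import *
rep(-4.5,58,145)
s=get_image('side')
hsv=cv2.cvtColor(s['img'],cv2.COLOR_BGR2HSV);m=cv2.inRange(hsv,(0,130,40),(8,255,255))|cv2.inRange(hsv,(172,130,40),(180,255,255))
for v in range(254,312,2):
    xs=np.nonzero(m[v,310:400])[0]+310;print(v,(int(xs.min()),int(xs.max())) if len(xs) else None,end=' ')
w=O+(-14*ex+12*ey)/1e3;print('pin',proj(s,[*w,.073]))
"
```

```text
clock: 5.2
position: [0.4835, 0.0775, 0.143]
orientation: [0.798, 0.603, -0.001, -0.006]
contact_force: [-0.2, 0.1, -0.1]
width: -0.0001
t 5.2 stand [-78.8  38.5] z 143.0 toolyaw err 0.0007 tilt [-0.0083  0.0093] w -0.1 F stand [-0.3  0.  -0.1]
to go, tool mm [19.5 74.3 -2.7]
254 None 256 (329, 338) 258 (328, 339) 260 (327, 339) 262 (327, 339) 264 (327, 339) 266 (327, 339) 268 (327, 339) 270 (327, 339) 272 (327, 339) 274 (327, 340) 276 None 278 None 280 None 282 None 284 None 286 None 288 None 290 None 292 None 294 None 296 None 298 None 300 None 302 None 304 (342, 346) 306 (342, 346) 308 None 310 None pin [333.66554906 259.83259994]
```

```bash
python3 -m creep '[[5,18,0,0],[5,18,0,0],[5,18,0,0],[4,18,0,0],[0,2,0,0],[0,0,0,0]]' 100
python3 -c "
from h import *
rep(-4.5,58,71)"
```

```text
clock: 5.85
position: [0.5578, 0.0758, 0.136]
orientation: [0.798, 0.603, -0.003, -0.008]
contact_force: [-0.0, -0.1, 0.2]
width: 0.0846
t 5.85 stand [-6.8 57.2] z 136.0 toolyaw err 0.0011 tilt [-0.0151  0.0087] w 84.6 F stand [ 0.  -0.1  0.2]
to go, tool mm [ 0.5  3.4 64.9]
```

```bash
python3 -m creep '[[0,3,15,0],[0,0,20,0],[0,0,20,0],[0,0,8,0],[0,0,0,0]]' 100
python3 -c "
from h import *
rep(-4.5,58,71)
s=get_image('side');cv2.imwrite('pics/p2.png',cv2.resize(s['img'][150:380,220:450],(600,600),interpolation=cv2.INTER_CUBIC))"
```

```text
clock: 6.35
position: [0.5558, 0.0754, 0.0668]
orientation: [0.798, 0.603, -0.005, -0.009]
contact_force: [0.4, 0.2, -0.2]
width: 0.0856
t 6.35 stand [-8.7 56.3] z 66.8 toolyaw err 0.0014 tilt [-0.018   0.0084] w 85.6 F stand [ 0.3  0.3 -0.2]
to go, tool mm [ 1.7  4.1 -4.3]
```

View pics/p2.png

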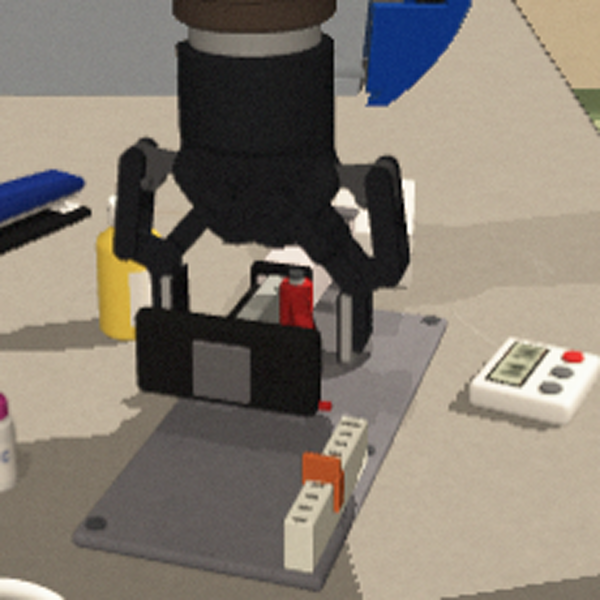

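```bash
python3 -m creep '[[0,4,-4,0],[0,1,0,0],[0,0,0,0],[0,0,0,0]]' 89
python3 -c "
from h import *
rep(-4.5,58,71)"
python3 -m creep '[[4,0,0,0],[4,0,0,0],[4,0,0,0],[4,0,0,0],[4,0,0,0],[4,0,0,0],[0,0,0,0]]' 
python3 -c "
from h import *
rep(-4.5,58,71)
s=get_image('side')
cv2.imwrite('pics/p3.png',cv2.resize(s['img'][180:380,240:440],(600,600),interpolation=cv2.INTER_CUBIC))"
```

```text
clock: 6.8
position: [0.5622, 0.0742, 0.0744]
orientation: [0.798, 0.603, -0.003, -0.008]
contact_force: [-1.2, 0.2, -0.7]
width: 0.076
t 6.8 stand [-2.2 56.9] z 74.4 toolyaw err 0.0016 tilt [-0.0142  0.0091] w 76.0 F stand [-1.2 -0.1 -0.7]
to go, tool mm [ 1.1 -2.3  3.5]
clock: 7.5
position: [0.5695, 0.0978, 0.075]
orientation: [0.798, 0.602, -0.004, -0.006]
contact_force: [-1.0, -3.2, 1.4]
width: 0.0757
t 7.5 stand [-1.6 81.5] z 75.0 toolyaw err -0.0004 tilt [-0.0139  0.0057] w 75.7 F stand [-0.1 -3.4  1.4]
to go, tool mm [-23.6  -2.8   4. ]
```

View pics/p3.png

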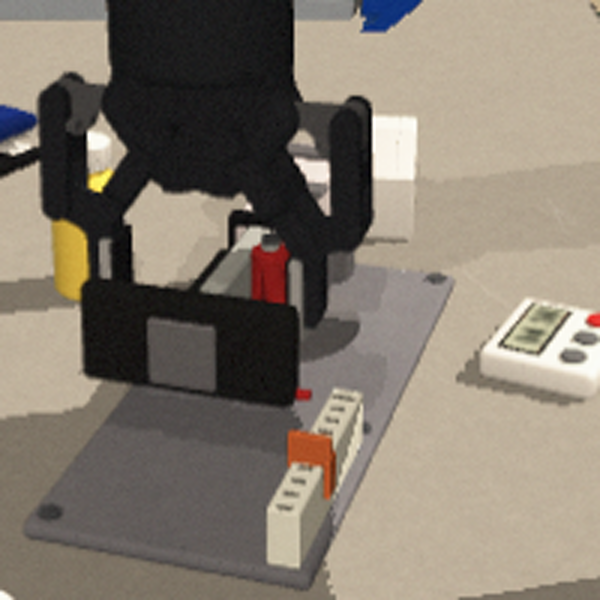

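```bash
cat >> h.py <<'E'
def ptr(s):
    """side view: stand coords of pointer (z 45) and of the clip's top edge rows (z 47)"""
    hsv=cv2.cvtColor(s["img"],cv2.COLOR_BGR2HSV).astype(int);b=s["img"].astype(float)
    red=((hsv[...,0]<=6)|(hsv[...,0]>172))&(hsv[...,1]>130)&(hsv[...,2]>50)
    red[:298]=0;red[350:]=0;red[:,:330]=0;red[:,:][:,360:]=0
    ys,xs=np.nonzero(red);c=(xs.mean(),ys.mean());P=st(onz(s,c,.045))
    print("pointer px",np.round(c,2),len(xs),"stand",P.round(1),"| same px row at x-50:")
    return P,c
E
python3 - <<'E'
from h import *
import pickle
s0=pickle.load(open('d0.pkl','rb'))['side'];ptr(s0)
s=get_image('side');ptr(s)
T=pickle.load(open('d0.pkl','rb'))['top']
hsv=cv2.cvtColor(s['img'],cv2.COLOR_BGR2HSV)
for v in range(320,350,2):
    xs=np.nonzero(cv2.inRange(hsv[v:v+1,325:365],(5,130,50),(18,255,255))[0])[0]+325
    print(v,(int(xs.min()),int(xs.max())) if len(xs) else None,end=' ')
print()
for y in(130,134,138): print(y,[proj(s,[*(O+(x*ex+(y+dy)*ey)/1e3),z]).round(1).tolist() for x,dy,z in((-63,-2,.047),(-63,2,.047),(-72,2,.047),(-54,2,.047),(-51,0,.045))])
for y in(130,134,138): print('top',y,[proj(T,[*(O+(-63*ex+(y+dy)*ey)/1e3),.047]).round(1).tolist() for dy in(-2,2)])
E
```

```text
pointer px [344.  305.3] 20 stand [-48.8  85.6] | same px row at x-50:
pointer px [340.28 310.83] 18 stand [-48.  100.9] | same px row at x-50:
320 None 322 None 324 (336, 342) 326 (336, 350) 328 (336, 350) 330 (336, 350) 332 (336, 351) 334 (336, 351) 336 (348, 351) 338 (348, 351) 340 (348, 351) 342 (348, 351) 344 (348, 350) 346 None 348 None 
130 [[346.4, 321.7], [345.6, 323.3], [352.9, 324.4], [338.4, 322.2], [336.4, 322.5]]
134 [[345.6, 323.3], [344.8, 324.9], [352.1, 326.1], [337.5, 323.8], [335.5, 324.1]]
138 [[344.8, 324.9], [343.9, 326.6], [351.3, 327.7], [336.6, 325.5], [334.6, 325.7]]
top 130 [[219.6, 264.3], [217.6, 263.8]]
top 134 [[217.6, 263.8], [215.7, 263.2]]
top 138 [[215.7, 263.2], [213.7, 262.7]]
```

```bash
python3 -m creep '[[4,-3,0,0],[4,0,0,0],[4,0,0,0],[4,0,0,0],[4,0,0,0],[4,0,0,0],[4,0,0,0],[4,0,0,0],[0,0,0,0]]' 
python3 -c "
from h import *
rep(-4.5,116,73)
s=get_image('side');ptr(s)
cv2.imwrite('pics/p4.png',cv2.resize(s['img'][200:360,260:420],(600,600),interpolation=cv2.INTER_CUBIC))"
```

```text
clock: 8.5
position: [0.5757, 0.1276, 0.0753]
orientation: [0.8, 0.601, -0.005, -0.005]
contact_force: [-1.0, -4.2, 1.3]
width: 0.076
t 8.5 stand [ -3.9 111.9] z 75.3 toolyaw err -0.0043 tilt [-0.0137  0.0021] w 76.0 F stand [ 0.2 -4.3  1.3]
to go, tool mm [ 4.1 -0.6  2.3]
pointer px [333.26 322.74] 19 stand [-47.6 131.7] | same px row at x-50:
```

View pics/p4.png

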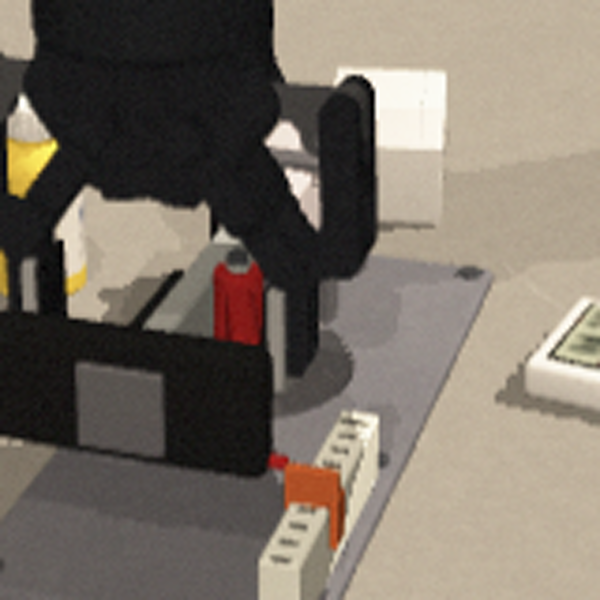

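```bash
python3 -m creep '[[3.5,0,0,0],[0,0,0,0],[0,0,0,0],[0,0,0,0]]' 
python3 -c "
from h import *
rep(-4.5,116,73)
s=get_image('side');ptr(s)
t=get_image('top');cv2.imwrite('pics/p5.png',np.uint8(255*(cv2.resize(t['img'][205:305,195:315],None,fx=5,fy=5)/255.)**.6))"
```

```text
clock: 8.95
position: [0.5763, 0.1298, 0.0753]
orientation: [0.8, 0.6, -0.005, -0.005]
contact_force: [-1.0, -4.4, 0.9]
width: 0.0758
t 8.95 stand [ -3.9 114.2] z 75.3 toolyaw err -0.0051 tilt [-0.0141  0.0014] w 75.8 F stand [ 0.2 -4.5  0.9]
to go, tool mm [ 1.8 -0.6  2.3]
pointer px [333.   323.63] 19 stand [-47.8 133.8] | same px row at x-50:
```

View pics/p5.png

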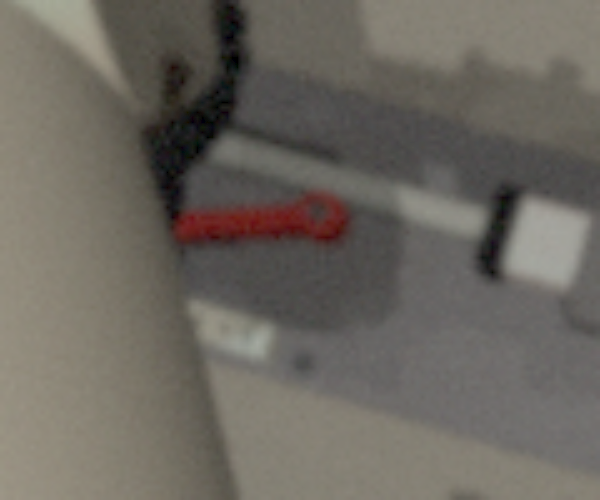

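```bash
python3 -m creep '[[1,0,0,0],[0,0,0,0],[0,0,0,0]]' 
python3 -c "
from h import *
rep(-4.5,116,73)
t=get_image('top');s=get_image('side');ptr(s)
f=lambda x,y:st(onz(t,((x+.5)/5-.5+195,(y+.5)/5-.5+205),.073))
a,b=f(320,212),f(185,227);print(a,b,np.arctan2(a[0]-b[0],b[1]-a[1]))"
```

```text
clock: 9.35
position: [0.5765, 0.1304, 0.0753]
orientation: [0.8, 0.6, -0.005, -0.005]
contact_force: [-0.6, -3.1, 1.3]
width: 0.076
t 9.35 stand [ -3.9 114.8] z 75.3 toolyaw err -0.0056 tilt [-0.0143  0.0011] w 76.0 F stand [ 0.3 -3.1  1.3]
to go, tool mm [ 1.2 -0.6  2.3]
pointer px [332.82 323.76] 17 stand [-47.7 134.2] | same px row at x-50:
[-13.40474608  60.41794904] [-32.71492589 107.9397869 ] 0.3859627389091124
```

```bash
python3 -m creep '[[0.5,-0.6,0,0],[0,0,0,0],[0,0,0,0]]' 55
python3 -c "
from h import *
rep(-4.5,115,73)
s=get_image('side');ptr(s)"
```

```text
clock: 9.75
position: [0.5775, 0.1306, 0.0764]
orientation: [0.8, 0.6, -0.004, -0.003]
contact_force: [-1.4, -5.4, -1.5]
width: 0.0471
t 9.75 stand [ -3.  115.3] z 76.4 toolyaw err -0.0062 tilt [-0.0107  0.0006] w 47.1 F stand [ 0.1 -5.6 -1.5]
to go, tool mm [-0.3 -1.4  3.4]
pointer px [332.94 323.89] 18 stand [-47.9 134.4] | same px row at x-50:
```

```bash
python3 -m creep '[[0,-1.5,2,0],[0,0,0,0],[0,0,0,0],[0,0,0,0]]' 0
python3 -c "
from h import *
rep(-4.5,115,73)
s=get_image('side');ptr(s)
cv2.imwrite('pics/p6.png',cv2.resize(s['img'][200:360,260:420],(600,600),interpolation=cv2.INTER_CUBIC))"
```

```text
clock: 10.2
position: [0.578, 0.1305, 0.0752]
orientation: [0.801, 0.599, -0.002, -0.002]
contact_force: [-1.3, -4.9, 0.8]
width: 0.0257
t 10.2 stand [ -2.5 115.3] z 75.2 toolyaw err -0.008 tilt [-0.0061  0.    ] w 25.7 F stand [ 0.1 -5.1  0.8]
to go, tool mm [-0.3 -2.   2.2]
pointer px [332.94 323.89] 18 stand [-47.9 134.4] | same px row at x-50:
```

View pics/p6.png

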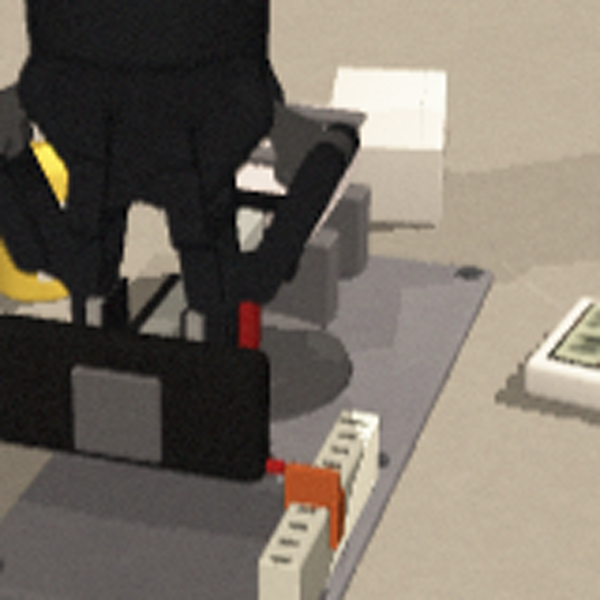

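```bash
python3 -m creep '[[0,0,0,0],[0,0,0,0]]' 0
python3 -c "
from h import *
rep(-4.5,115,73)
s=get_image('side');ptr(s);t=get_image('top');cv2.imwrite('pics/p7.png',np.uint8(255*(cv2.resize(t['img'][215:285,215:315],None,fx=6,fy=6,interpolation=cv2.INTER_CUBIC)/255.)**.6))"
```

```text
clock: 10.45
position: [0.5779, 0.1305, 0.0752]
orientation: [0.801, 0.599, -0.002, -0.002]
contact_force: [-0.7, -4.0, 0.7]
width: 0.0262
t 10.45 stand [ -2.5 115.3] z 75.2 toolyaw err -0.0081 tilt [-0.0062 -0.    ] w 26.2 F stand [ 0.4 -4.1  0.7]
to go, tool mm [-0.3 -2.   2.2]
pointer px [332.94 323.89] 18 stand [-47.9 134.4] | same px row at x-50:
```

View pics/p7.png

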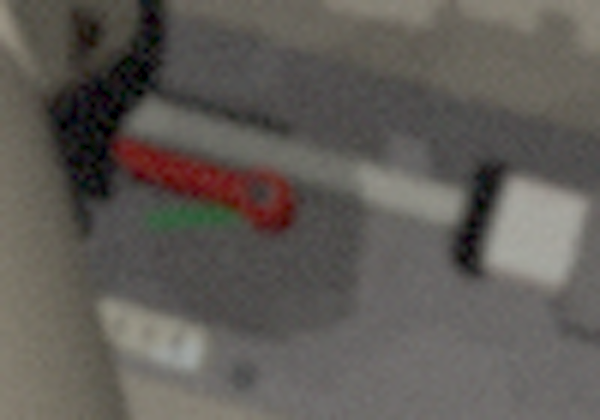

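```bash
python3 -c "
from h import *
print(finish_job());rep()"
```

```text
the job is handed in; nothing more can be done
None
the job is handed in; nothing more can be done
```

The job is handed in at about 10.5 s on the robot's clock. At hand-in the gripper was still squeezing the lever shut with the leg held at the mark; the station gave no verdict.

**What I did**
1. With the gripper shut, I swung the lever from about 1.27 rad in to about 0.35 rad. The leg stayed home, with the pointer pixels unchanged.
2. With the fingers open on both sides of the leg, I pushed the foot out about 49 mm. The lever still read about 0.39 rad from above.
3. I then closed the fingers on the lever and the opposite pad.

**Last checks**
- **Pointer:** it was at stand y 134.4 mm against my estimate of 134 to 135 mm for the mark. The side view alone is only good to about 2 mm, and the tolerance is 5 mm.
- **Lever:** the top view showed it lying along the leg, parallel within about 0.02 rad by eye.
- **Grip:** the fingers stopped on the lever and pad. The force pushing the foot held steady at about 4 to 5 N.
- **Bystanders:** none of my moves went near the timer, bottle, carton or vial, but I did not re-measure their positions at the end.

**Disagreements and gaps**
- **Finger opening:** it read 26 mm instead of the expected 29 mm. I put this down to give in the fingers under load, since the top picture showed the lever closed.
- **Squeeze force:** I could not measure the force on each pad directly, because squeezing from both sides barely shows in the wrist force.

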